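Tip the first brass bar to the rim of its tube

TASK

I am about to solder and want the next brass bar ready where my tweezers can take it: draw the clear square tube out of the wooden rack, lay it on its side with the bars still inside, and let go, so that you can take a fresh hold for tipping. Then tip it in your grip, slowly, mouth-down until the first bar slides to the rim and its end peeks out a finger's breadth or so (10 to 25 mm); the bar must not drop out. Lay the tube on its side on the rubber mat, along the mat with its mouth towards the soldering turntable and the bar still peeking out, let go, and leave the other things where they are.

Things in the scene. Friction and masses are not known exactly. Their poses are not given: they have to be found in the camera images.
- tube: loose clear plastic tube, square 26 x 26 mm outside, 200 mm long, bore 20 x 20 mm, open at the rim, shut at the other end by a black cap (floor 6 mm thick); 70 g. Origin: centre of the outside of the closed end; z along the tube to the rim, x and y normal to its sides. Starts upright in a pocket of the rack, underside 10 mm above the bench; 40 mm straight up frees it. Lies flat on any side
- tube_rim (a point): centre of the open end of the tube, 200 mm from its origin along its z; the tube's axes
- tube_closed_end (a point): centre of the outside of the closed end of the tube (its origin); the tube's axes
- bar_first: loose brass bar, 14 x 14 x 80 mm, 100 to 173 g, in the tube, in front of the second bar, end to end. Origin: centre of its inner end face, z along it to the rim. Its outer end starts 34 mm below the rim. The bars slide by friction alone: from a mouth-down tilt of 14 to 25 degrees (unknown, new each time), ever faster beyond it, sooner if jerked; tilting back stops them
- bar_first_end (a point): centre of the outer end face of the first bar (the end that comes to the rim)
- bar_second: the other bar, like the first (same axes), behind it against the closed end; it must stay in the tube
- bar_second_end (a point): centre of the end face of the second bar that looks to the rim
- rack: fixed light wooden block, 75 x 165 x 50 mm high, with two equal square pockets, 29 mm wide and 40 mm deep, at y = -50 and +50 mm on its own y axis; one holds the tube, the other the ring clamp. Origin at the centre of its underside
- mat: fixed black rubber mat on the bench, 150 mm (its x) by 280 mm (its y), 5 mm thick; origin at the centre of its underside; its +y end is the one towards the soldering turntable
- turntable: fixed round soldering turntable, 200 mm across, with brick and square ceramic board, 55 mm high over all; origin at the centre of its underside, about 270 to 290 mm from the mat's centre along the mat's +y
- clamp: bystander: dark wooden ring clamp with a brass band, 25 x 25 x 120 mm, upright in the other pocket of the rack, its top 130 mm above the bench; origin at the centre of its underside
- torch: bystander: brass hand torch with black handle, bent neck and two valve knobs, about 200 mm long and 22 mm high, lying on the bench beyond the mat; origin on the bench under its body
- doming_block: bystander: steel cube of 60 mm with round hollows, on the bench beyond the rack; origin at the centre of its underside
Not all that is in view belongs to the job. What is shaped like the tube but red is not meant.

How it is judged (in metres and radians):
On the way, in this order (a step that is already met when the one before it is completed fails the run):
1. the tube lies on its side, let go, with both bars wholly inside (angle between tube's own z axis and vertical above 1.2 rad and contact force between the fingers and tube below 0.1 N and linear speed of tube below 0.03 m/s and z of bar_first_end in the frame of tube below 0.2 m), for 0.2 s.
2. held in the fingers and tipped mouth-down, the first bar has come past the rim (angle between tube's own z axis and vertical above 1.67 rad and contact force between the fingers and tube above 1 N and z of bar_first_end in the frame of tube above 0.202 m).
At the end, for the whole second after the job is handed in: the tube lies flat and at rest on the mat, both ends within the mat's edges, along the mat's length to within 20 degrees, its mouth towards the turntable; the end of the first bar stands 5 to 35 mm out of the rim, the second bar is wholly inside; nothing is held (z of bar_first_end in the frame of tube between 0.205 and 0.235 m and z of bar_second_end in the frame of tube below 0.2 m and angle between tube's own z axis and vertical between 1.5 and 1.64 rad and height (world z) of each of tube_rim, tube_closed_end below 0.025 m and x of tube_rim in the frame of mat between -0.065 and 0.065 m and x of tube_closed_end in the frame of mat between -0.065 and 0.065 m and y of tube_rim in the frame of mat between 0.01 and 0.145 m and y of tube_closed_end in the frame of mat above -0.145 m and angle between the z axis of tube and the y axis of mat, either way round below 0.35 rad and linear speed of each of tube, bar_first below 0.02 m/s); the robot touches nothing.
It fails at once if the first bar slides out by more than half its length, to drop from the tube (z of bar_first_end in the frame of tube above 0.25 m).
It fails at once if the ring clamp is disturbed (distance of clamp from where it was at the start of the episode above 0.02 m or angle between clamp's own z axis and vertical above 0.3 rad).
It fails at once if the torch is disturbed (distance of torch from where it was at the start of the episode above 0.02 m).
It fails at once if the doming block is disturbed (distance of doming_block from where it was at the start of the episode above 0.02 m).
It also fails if it takes over 67 s, if anything falls off the work surface, if the arm or the gripper's body presses on something with over 40 N, if the wrist force passes 120 N, or if a joint passes its speed limit or range.

ROBOT

A 6-joint arm with a two-finger parallel gripper is mounted at the origin on the work surface. World frame = base frame: x ahead of the robot, y to its left, z up, the work surface at z = 0. Lengths are in mm, angles in rad, forces in N, time in s.
With the tool pointing down it reaches from about 300 to 850 mm from the base axis. Payload 5.4 kg.
Tool frame: the origin (TCP) lies between the finger pads; the fingertips stand 17 mm ahead of it and the grasp point (between the pads) lies 2 mm behind it; z points along the fingers, y is the line along which they close (so a half turn about z gives the same grasp; the last joint's range is limited). The gripper opens to 85 mm and grips with 20 to 120 N. Pads are 22 mm wide; open, the fingers measure 114 mm over their backs; the gripper's body (76 mm by 85 mm) begins 54 mm behind the grasp point. The pads swing forward as they close: fully open they stand 13 mm farther back than shut.
Start: joints at [-1.355, 0.158, 1.597, -0, 1.386, -0.21], TCP at [237.479, -523.651, 248.299] pointing down, gripper open.
Joint ranges: [-2.91, 2.91], [-0.94, 2.29], [0.18, 2.7], [-1.29, 4.43], [0.17, 2.64], [-3, 3]. Speed limits (rad/s): [2.57, 2.57, 3.14, 3.14, 3.14, 3.14].

INTERFACE

Orientations are given as a unit quaternion [x, y, z, w].
In Python, from station import state, optics, robot gives the robot as it stands. The module is installed in compiled form; this text tells all that it offers.
- The arm moves only by the shell command python3 -m inch 'ROWS' [OPENING] [FORCE]. ROWS is JSON, a list of rows, each a list of 2 entries, a list of its own where there are three numbers: the shift along the world's x, y, z in mm, then the turn about the world's z in degrees. In form: [[[x, y, z], twist], ...]. A call has 1 to 8 rows; each row shifts and turns the commanded pose from where the row before left it; what a row does not reach is not made up. A row lasts 1/8 s, in which the tool goes at most 62.5 mm and 10.7 degrees, less where a joint would pass 70% of its speed; a pose out of reach is approached as far as the arm can. A call is refused whole if a number of a shift passes 62.5 or a number of a turn 10.7, either way. A call with a gripper value outside its range is refused whole. OPENING is the closure in counts, from 0 (fully open) to 255 (shut), set as the call begins (- or left out, the last holds). The fingers move at their own pace and stop on an object; FORCE is the grip in N (left out, the last holds). Time passes only in rows, so rows that do not move let the fingers close. It gives the time, the measured TCP pose, the force, the opening and the grip force at its end, in the units of the state.
- state(): the state, without advancing time (a new reading comes with each control period).
- optics.read_camera(name): name is "scene" or "top"; returns the picture (400x640x3 uint8, red, green, blue); there is no depth.
- optics.camera_model(name): a dict with "vfov" (degrees; the focal length in pixels is half the picture's height over the tangent of half this angle, whatever the lens; pixels are square), "cx", "cy" (the principal point, pixels), "k1" (the pictures are not rectified: a ray, as slopes to the right and down, at radius r is drawn at 1 + k1 r^2 times it, then the intrinsics apply), "extrinsics" (4x4, takes a point from world to camera coordinates). Camera axes: x right, y up, looking along -z (the intrinsics and any distortion apply to the point x, -y, -z); pixel columns grow to the right and rows downward; lengths in mm; the calibration is good to about 2 mm. A picture is of the moment at which its call begins. camera_model takes no time and is no camera call.
- robot.close_job(): hands the job in; it is judged then, once.
The state is a dict: "time_s": time; "qpos": joint angles; "qd": joint speeds; "tau": joint torques, N m; "eef_pos": TCP position; "tcp_rot": TCP orientation; "ft_force": force on the tool from outside, world axes, zero at the start; "torque": the same for the moment, N m; "finger_gap": finger opening in mm; "finger_force": force on a finger pad.
Only numpy, scipy, OpenCV 4.12 (cv2) and the standard library are available. Lean on these libraries where they do the work, as an engineer would, in place of code of your own. Each camera call takes 0.05 s, during which the arm holds its last target. There are 200 camera calls.

## Working session

There is one attempt and no reset: what is moved stays moved. The work goes in short steps, Python scripts to look and compute and a shell command to move; the robot and the scene stay as the last step left them, time stands still between calls to the robot, and variables do not carry over. Pictures are saved under pics/ and viewed, at most 10 in all, crops included, and the job is handed in when it is done.

```bash
mkdir -p pics; cat > h.py <<'E'
import numpy as np, cv2
from station import state, optics, robot
def model(n):
    m=optics.camera_model(n); f=200/np.tan(np.radians(m['vfov']/2)); return m,f,np.array(m['extrinsics'])
def proj(n,P):
    m,f,E=model(n); p=np.atleast_2d(P)@E[:3,:3].T+E[:3,3]
    s=np.c_[p[:,0],-p[:,1]]/-p[:,2:3]; s=s*(1+m['k1']*(s**2).sum(1,keepdims=True))
    return s*f+[m['cx'],m['cy']]
def ray(n,uv):
    m,f,E=model(n); d=(np.array(uv,float)-[m['cx'],m['cy']])/f; s=d.copy()
    for _ in range(20): s=d/(1+m['k1']*(s**2).sum())
    R=E[:3,:3]; return -R.T@E[:3,3], R.T@np.array([s[0],-s[1],-1])
def at(n,uv,z):
    c,d=ray(n,uv); return c+d*(z-c[2])/d[2]
def snap(n,name,box=None,k=1):
    a=optics.read_camera(n)[:,:,::-1]
    cv2.imwrite('pics/raw_'+name+'.png',a)
    if box: a=a[box[1]:box[3],box[0]:box[2]]
    cv2.imwrite('pics/'+name+'.png',cv2.resize(a,None,fx=k,fy=k,interpolation=cv2.INTER_CUBIC))
E
python3 - <<'E'
from h import *
snap('top','top0',None,1.25); snap('scene','scene0',None,1.25)
for n in('top','scene'):
    m,f,X=model(n); print(n,f,m['k1'],(-X[:3,:3].T@X[:3,3]).round())
E
```

```text
top 398.8051459582142 -0.05283784719061712 [ 474.  -60. 1272.]
scene 387.3461300806634 -0.01986239193502373 [1170. -560.  931.]
```

View pics/top0.png

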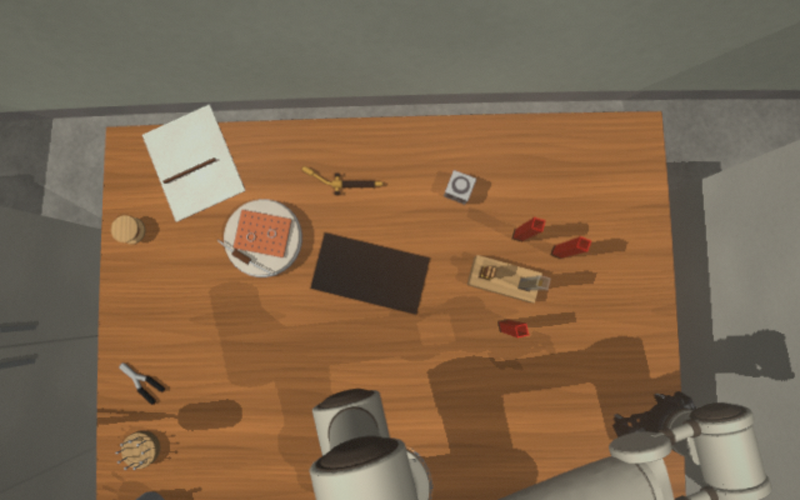

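View pics/scene0.png

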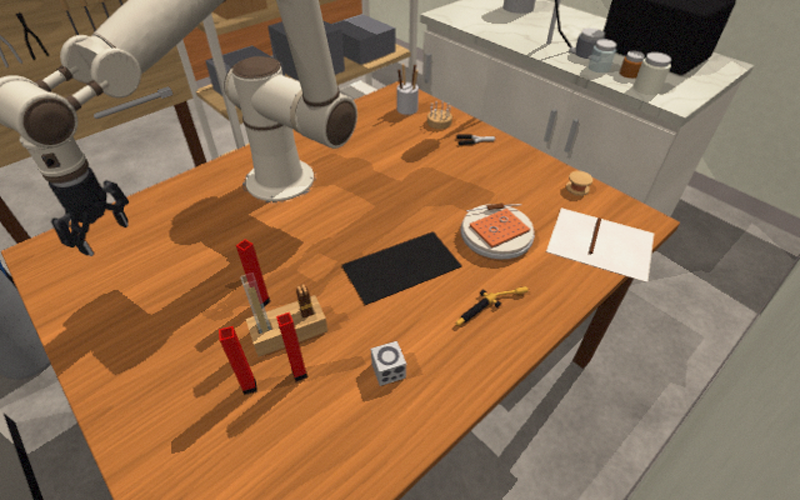

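```bash
python3 - <<'E'
import cv2
a=cv2.imread('pics/raw_top0.png')[130:280,360:500]; b=cv2.imread('pics/raw_scene0.png')[180:330,160:300]
a=cv2.resize(a,None,fx=2.85,fy=4,interpolation=2) if 0 else cv2.resize(a,(400*1,428),interpolation=cv2.INTER_CUBIC)
b=cv2.resize(b,(400,428),interpolation=cv2.INTER_CUBIC)
cv2.imwrite('pics/c0.png',cv2.hconcat([a,b]))
E
```

```text
(no output)
```

View pics/c0.png

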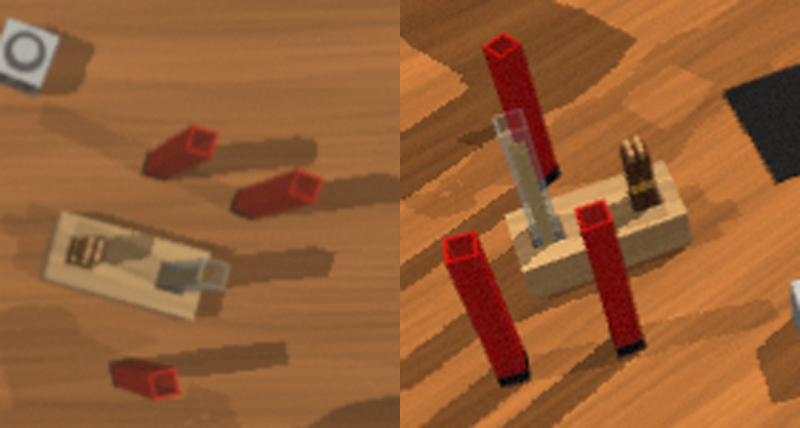

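```bash
python3 - <<'E'
from h import *
k=400/140
T=lambda x,y:(360+x/k,130+y/k); S=lambda x,y:(160+(x-400)/k,180+y/k)
for p in[(62,211),(45,278),(192,319)]: print('rack top',at('top',T(*p),50).round(1))
for p in[(510,217),(688,243-0)]: pass
for p in [(323,234),(430,258),(417,313),(311,287)]: print('mat',at('top',(p[0]/1.25,p[1]/1.25),5).round(1))
for p in [(203,258),(229,262),(224,290),(197,288)]: print('rim',at('top',T(*p),210).round(1))
print('rim scene',at('scene',S(510,118),210).round(1))
for p in [(201,141),(305,187),(164,382)]: print('red top',at('top',T(*p),200).round(1))
for p in [(503,46),(463,247),(596,214)]: print('red scene',at('scene',S(*p),200).round(1))
print('clamp top',at('top',T(88,247),130).round(1))
print('turnt',at('top',(262/1.25,238/1.25),20).round(1))
print('torch',[at('top',(x/1.25,y/1.25),11).round() for x,y in((303,168),(338,184),(384,184))])
E
```

```text
rack top [ 570.3 -237.5   50. ]
rack top [ 498.9 -216.9   50. ]
rack top [ 451.9 -372.1   50. ]
mat [636.  149.1   5. ]
mat [ 568.3 -124.     5. ]
mat [429.8 -87.7   5. ]
mat [500.5 180.9   5. ]
rim [ 511.  -343.9  210. ]
rim [ 506.8 -368.   210. ]
rim [ 480.9 -362.2  210. ]
rim [ 483.3 -337.1  210. ]
rim scene [ 496.3 -348.3  210. ]
red top [ 622.1 -349.7  200. ]
red top [ 576.2 -446.3  200. ]
red top [ 396.8 -305.4  200. ]
red scene [ 402.2 -303.7  200. ]
red scene [ 583.6 -444.1  200. ]
red scene [ 627.3 -346.8  200. ]
clamp top [ 527.3 -250.6  130. ]
turnt [627.4 303.6  20. ]
torch [array([809., 200.,  11.]), array([764., 108.,  11.]), array([761., -10.,  11.])]
```

```bash
python3 - <<'E'
from h import *
from scipy.spatial.transform import Rotation as R
s=state(); print(s['eef_pos'],R.from_quat(s['tcp_rot']).as_matrix().round(3), s['finger_gap'])
y=R.from_quat(s['tcp_rot']).as_matrix()[:,1]; print(np.degrees(np.arctan2(y[1],y[0])), 'want',-16.9)
E
```

```text
[ 237.38258465 -523.1426473   247.40431081] [[ 0.911  0.413 -0.   ]
 [ 0.413 -0.911  0.002]
 [ 0.    -0.002 -1.   ]] 85.56644298596616
-65.60208827141022 want -16.9
```

```bash
python3 -m inch '[[[40,27,8],8.1],[[44,28.5,6],8.1],[[44,29,4],8.1],[[44,29,0],8.1],[[44,29,0],8.1],[[43,28,0],8.2],[[0,0,0],0],[[0,0,0],0]]' 0 20
```

```text
time_s: 1.1
eef_pos: [496.0, -353.2, 265.8]
tcp_rot: [0.804, 0.595, -0.0, -0.0]
ft_force: [-0.2, -0.1, 0.1]
finger_gap: 85.3
finger_force: 0.0
```

```bash
python3 -m inch '[[[0.5,0.5,-44],0],[[0,0,-44],0],[[0,0,0],0]]' && python3 -m inch '[[[0,0,0],0],[[0,0,0],0],[[0,0,0],0],[[0,0,0],0],[[0,0,0],0],[[0,0,0],0]]' 255 30
```

```text
time_s: 1.48
eef_pos: [493.8, -351.5, 174.1]
tcp_rot: [0.804, 0.594, -0.001, -0.005]
ft_force: [0.8, -0.2, 0.1]
finger_gap: 85.3
finger_force: 0.0
time_s: 2.22
eef_pos: [497.5, -353.3, 179.9]
tcp_rot: [0.803, 0.596, 0.0, 0.001]
ft_force: [-0.9, 1.0, 5.8]
finger_gap: 25.9
finger_force: 30.9
```

```bash
python3 - <<'E'
from h import *
s=state(); print(s['finger_gap'],s['finger_force'],s['ft_force'],s['eef_pos'])
E
```

```text
25.92886759009528 30.944039225578308 [-0.87450051  1.04037198  5.77449153] [ 497.53426173 -353.29163236  179.85037376]
```

```bash
python3 -m inch '[[[0,0,12],0],[[0,0,20],0],[[0,0,28],0],[[0,0,32],0],[[0,0,32],0],[[0,0,28],0],[[0,0,14],0],[[0,0,0],0]]'
python3 - <<'E'
from h import *
snap('scene','lift',(100,50,420,290),2.5)
E
```

```text
time_s: 3.22
eef_pos: [497.1, -352.8, 345.4]
tcp_rot: [0.803, 0.595, 0.0, 0.001]
ft_force: [-0.1, -0.1, -4.2]
finger_gap: 25.9
finger_force: 30.3
```

View pics/lift.png

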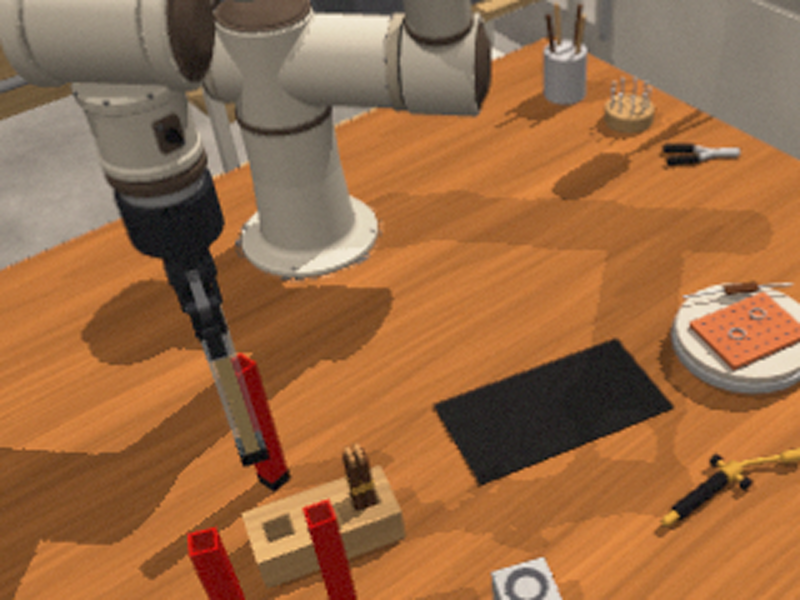

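```bash
python3 -m inch '[[[1,20,0],0],[[1,38,0],0.5],[[1,45,0],0.5],[[2,45,0],0.5],[[1,45,0],0.5],[[1,42,0],0.5],[[1,26,0],0.2],[[0,10,0],0]]'
python3 -m inch '[[[0,0,-20],0],[[0,0,-35],0],[[0,0,-38],0],[[0,0,-38],0],[[0,0,-25],0],[[0,0,-7],0],[[0,0,0],0]]'
```

```text
time_s: 4.28
eef_pos: [504.2, -79.1, 343.3]
tcp_rot: [0.788, 0.615, -0.0, -0.001]
ft_force: [-0.1, 0.6, -3.1]
finger_gap: 25.7
finger_force: 30.3
time_s: 5.15
eef_pos: [504.9, -81.8, 181.4]
tcp_rot: [0.789, 0.614, -0.0, -0.0]
ft_force: [0.3, 0.1, -3.5]
finger_gap: 25.8
finger_force: 30.4
```

```bash
python3 -m inch '[[[0,0,-2],0],[[0,0,-2],0],[[0,0,-1],0],[[0,0,0],0]]' - 20
python3 -m inch '[[[0,0,-1],0],[[0,0,0],0]]'
```

```text
time_s: 5.65
eef_pos: [505.0, -81.6, 176.4]
tcp_rot: [0.789, 0.614, 0.0, 0.0]
ft_force: [-0.3, 0.3, -3.1]
finger_gap: 25.3
finger_force: 30.5
time_s: 5.9
eef_pos: [504.9, -81.6, 175.2]
tcp_rot: [0.789, 0.614, -0.0, -0.0]
ft_force: [-0.2, 0.3, -2.7]
finger_gap: 25.9
finger_force: 30.5
```

```bash
python3 -m inch '[[[0,0,-1],0],[[0,0,-1],0],[[0,0,0],0]]' 255 20
python3 -m inch '[[[0,0,-1],0],[[0,0,0],0]]'
```

```text
time_s: 6.28
eef_pos: [505.3, -81.8, 174.9]
tcp_rot: [0.789, 0.614, 0.0, 0.0]
ft_force: [-2.9, 1.0, 7.1]
finger_gap: 25.8
finger_force: 31.8
time_s: 6.52
eef_pos: [505.6, -81.9, 174.8]
tcp_rot: [0.789, 0.614, 0.0, 0.001]
ft_force: [-4.1, 1.7, 10.8]
finger_gap: 26.1
finger_force: 32.5
```

```bash
python3 - <<'E'
import numpy as np
t=np.radians(np.r_[0,3,np.arange(8,83,5),85,87.3]); h=172*np.cos(t)+13*np.sin(t); d=172*np.sin(t)-13*np.cos(t)
for a,x,y,z in zip(np.degrees(t)[1:],np.diff(d)*.247,np.diff(d)*.969,np.diff(h)): print(round(a,1),round(x,1),round(y,1),round(z,1))
E
```

```text
3.0 2.2 8.7 0.4
8.0 3.7 14.6 -0.3
13.0 3.7 14.5 -1.6
18.0 3.6 14.3 -2.9
23.0 3.6 14.0 -4.2
28.0 3.5 13.6 -5.4
33.0 3.3 13.1 -6.6
38.0 3.2 12.5 -7.8
43.0 3.0 11.8 -8.9
48.0 2.8 11.0 -9.9
53.0 2.6 10.1 -10.9
58.0 2.3 9.1 -11.7
63.0 2.1 8.1 -12.5
68.0 1.8 7.0 -13.2
73.0 1.5 5.9 -13.8
78.0 1.2 4.7 -14.2
85.0 1.2 4.5 -20.5
87.3 0.2 1.0 -6.9
```

```bash
python3 -m inch '[[[2.2,8.8,0.4],0],[[3.7,14.5,-0.2],0],[[0,0,0],0]]'
python3 -c "
from h import *
snap('scene','tilt0',(220,80,460,260),3)"
```

```text
time_s: 6.9
eef_pos: [511.7, -57.9, 174.2]
tcp_rot: [0.789, 0.615, 0.001, 0.001]
ft_force: [-2.3, 2.0, 6.9]
finger_gap: 25.5
finger_force: 31.5
```

View pics/tilt0.png

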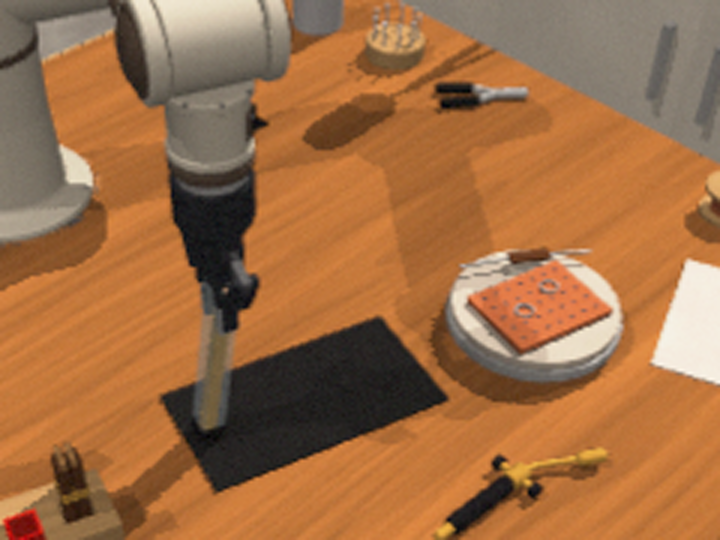

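```bash
python3 -m inch '[[[3.7,14.5,-1.6],0],[[3.6,14.3,-2.9],0],[[3.6,14,-4.2],0],[[3.5,13.6,-5.4],0],[[0,0,0],0]]'
python3 -m inch '[[[3.3,13.1,-6.6],0],[[3.2,12.5,-7.8],0],[[3,11.8,-8.9],0],[[2.8,11,-9.9],0],[[0,0,0],0]]'
```

```text
time_s: 7.58
eef_pos: [525.9, -0.6, 158.6]
tcp_rot: [0.789, 0.615, 0.001, -0.0]
ft_force: [-0.1, 2.4, 2.5]
finger_gap: 25.6
finger_force: 30.2
time_s: 8.2
eef_pos: [536.6, 47.5, 123.6]
tcp_rot: [0.789, 0.615, -0.001, -0.001]
ft_force: [0.0, -0.7, -2.1]
finger_gap: 25.5
finger_force: 28.8
```

```bash
python3 -m inch '[[[2.6,10.1,-10.9],0],[[2.3,9.1,-11.7],0],[[2.1,8.1,-12.5],0],[[1.8,7,-13.2],0],[[0,0,0],0]]'
python3 -m inch '[[[1.5,5.9,-13.8],0],[[1.2,4.7,-14.2],0],[[0.8,3,-12],0],[[0.2,1,-6],0],[[0,0,-2],0],[[0,0,0],0]]'
python3 -c "
from h import *
snap('scene','tilt1',(220,80,460,260),3)"
```

```text
time_s: 8.82
eef_pos: [545.3, 81.5, 75.2]
tcp_rot: [0.789, 0.614, -0.001, -0.001]
ft_force: [0.3, 0.0, -2.8]
finger_gap: 25.5
finger_force: 28.1
time_s: 9.57
eef_pos: [550.0, 95.4, 28.9]
tcp_rot: [0.789, 0.614, -0.0, -0.0]
ft_force: [0.4, 1.4, -1.5]
finger_gap: 25.6
finger_force: 27.3
```

View pics/tilt1.png

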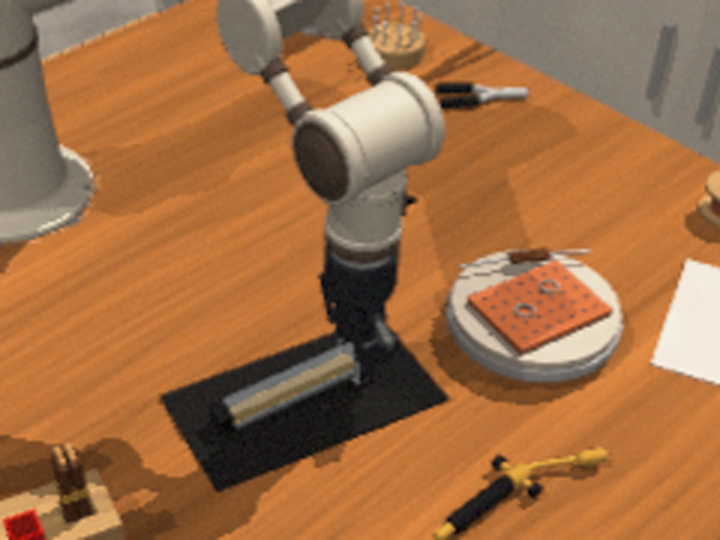

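```bash
python3 -m inch '[[[0,0,-3],0],[[0,0,0],0]]'
python3 -m inch '[[[0,0,0],0],[[0,0,0],0],[[0,0,0],0],[[0,0,0],0],[[0,0,0],0]]' 100
python3 -m inch '[[[0,0,20],0],[[0,0,35],0],[[0,0,35],0],[[-10,-30,0],0],[[-11,-42,0],0],[[-11,-42,0],0],[[0,0,0],0]]'
python3 -c "
from h import *
snap('top','lay',(230,170,370,270),5)"
```

```text
time_s: 9.88
eef_pos: [550.2, 95.3, 26.0]
tcp_rot: [0.789, 0.614, 0.0, 0.0]
ft_force: [0.5, 0.7, -0.7]
finger_gap: 25.7
finger_force: 27.4
time_s: 10.5
eef_pos: [550.1, 95.3, 25.9]
tcp_rot: [0.789, 0.614, 0.0, 0.0]
ft_force: [0.4, 0.2, -0.4]
finger_gap: 52.0
finger_force: 0.0
time_s: 11.38
eef_pos: [518.2, -20.9, 117.5]
tcp_rot: [0.79, 0.613, 0.0, 0.001]
ft_force: [0.4, 0.2, 0.2]
finger_gap: 51.7
finger_force: 0.0
```

View pics/lay.png

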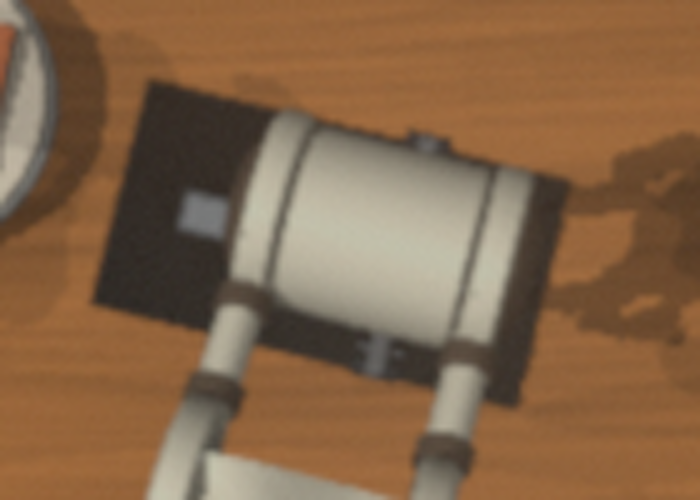

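```bash
python3 - <<'E'
from h import *
r=at('top',(230+183/5,170+211/5),29)[:2]; ym=np.array([.247,.969]);print('rim',r,'grip',r-160*ym, (r-[533.7,29.6])@np.array([[.969,.247],[-.247,.969]]))
a=cv2.imread('pics/raw_tilt1.png')
E
```

```text
rim [553.40895313 119.85294272] grip [513.88895313 -35.18705728] [-3.19450127 92.32321292]
```

```bash
python3 -m inch '[[[-8.5,-30.8,0],0],[[0,0,-30],0],[[0,0,-35],0],[[0,0,-20],0],[[0,0,-6],0],[[0,0,0],0],[[0,0,0],0]]'
python3 -m inch '[[[0,0,0],0],[[0,0,0],0],[[0,0,0],0],[[0,0,0],0]]' 255 20
```

```text
time_s: 12.3
eef_pos: [510.7, -49.5, 26.2]
tcp_rot: [0.789, 0.614, 0.001, 0.001]
ft_force: [1.0, -0.0, -0.1]
finger_gap: 51.7
finger_force: 0.0
time_s: 12.8
eef_pos: [510.5, -49.8, 25.8]
tcp_rot: [0.789, 0.614, 0.001, 0.001]
ft_force: [0.4, 0.7, 4.9]
finger_gap: 25.7
finger_force: 20.4
```

```bash
python3 -m inch '[[[0.1,0.5,4],0],[[0.1,0.5,4],0],[[0.1,0.5,4],0],[[0.1,0.3,3],0],[[0,0,0],0]]'
python3 -c "
from h import *
snap('scene','up0',(240,130,400,250),5)
print(state()['torque'])"
```

```text
time_s: 13.42
eef_pos: [510.0, -47.7, 40.1]
tcp_rot: [0.789, 0.614, 0.0, 0.0]
ft_force: [0.1, -0.1, -2.2]
finger_gap: 26.1
finger_force: 19.9
[-0.10271444  0.03012034 -0.05378172]
```

View pics/up0.png

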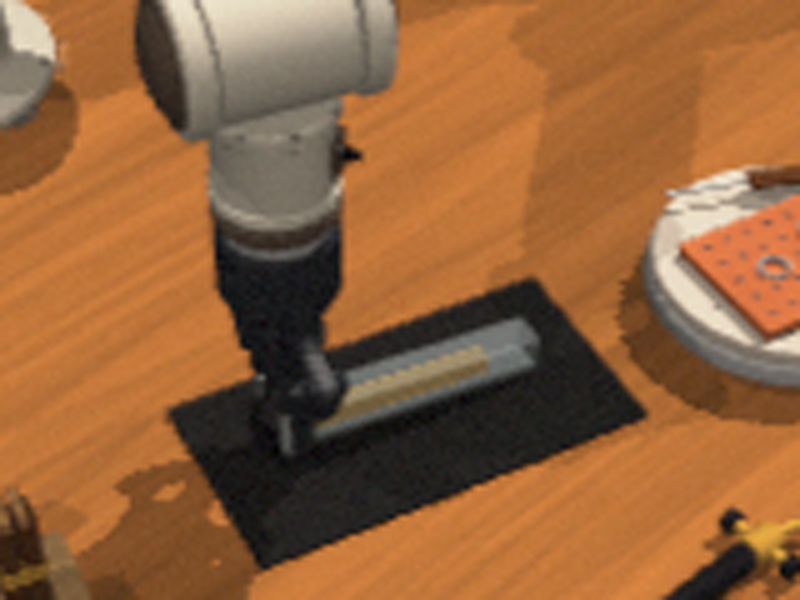

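```bash
cat >> h.py <<'E'
def bar(img=None):
    s_=state(); th=np.arcsin((s_['eef_pos'][2]-25.8)/175)
    if img is None: img=optics.read_camera('scene')[:,:,::-1]
    ym=np.array([.247,.969,0]); xm=np.array([.969,-.247,0]); z=np.array([0,0,1])
    ax=ym*np.cos(th)-z*np.sin(th); nn=ym*np.sin(th)+z*np.cos(th)
    rim=np.array([552.9,117.9,5])+13*nn; im=img.astype(np.float32)
    S=np.arange(-60,42,2.)
    v=[]
    for w in(-4,0,4):
        uv=proj('scene',rim+S[:,None]*ax+w*xm+nn*2).astype(np.float32)
        c=cv2.remap(im,uv[None,:,0],uv[None,:,1],cv2.INTER_LINEAR)[0]; v.append(c[:,2]-c[:,0])
    v=np.mean(v,0); on=S[v>(22)]
    print('tilt',np.degrees(th).round(1),'bar end rel rim',on.max() if len(on) else None, 'prof',v[::2].round().astype(int).tolist())
E
python3 -c "
from h import *
bar(cv2.imread('pics/raw_up0.png'))"
```

```text
tilt 4.6 bar end rel rim 40.0 prof [52, 48, 52, 53, 50, 53, 51, 47, 37, 6, 1, 0, -2, -1, -2, -1, 0, 1, 1, 2, 2, 3, 6, 4, 4, 24]
```

```bash
sed -i "s/on=S\[v>(22)\]/on=S[:max(1,int(np.argmax(v<=22)))]/; s/on.max() if len(on) else None/on.max()-6/" h.py
python3 -m inch '[[[0.2,0.7,3.7],0],[[0.2,0.7,3.8],0],[[0.2,0.8,3.8],0],[[0.2,0.8,3.7],0],[[0,0,0],0]]'
python3 -c "
from h import *
bar()"
python3 -m inch '[[[0.2,0.9,3],0],[[0.2,0.9,3],0],[[0,0,0],0]]'
python3 -c "
from h import *
bar()"
```

```text
time_s: 14.1
eef_pos: [511.2, -44.7, 55.4]
tcp_rot: [0.789, 0.614, 0.0, 0.0]
ft_force: [-0.4, 0.5, -2.3]
finger_gap: 25.4
finger_force: 20.0
tilt 9.7 bar end rel rim -34.0 prof [48, 48, 50, 48, 47, 48, 49, 44, 30, 6, -1, -1, -2, -1, -1, 1, 0, 1, 0, 2, 2, 4, 3, 3, 4, 13]
time_s: 14.52
eef_pos: [511.3, -42.8, 61.2]
tcp_rot: [0.789, 0.614, 0.0, 0.0]
ft_force: [0.4, -0.7, -2.5]
finger_gap: 25.7
finger_force: 19.9
tilt 11.7 bar end rel rim -34.0 prof [49, 47, 46, 48, 49, 49, 47, 44, 32, 6, -1, -1, -1, -1, 0, 0, 2, 1, 1, 3, 3, 3, 2, 3, 3, 11]
```

```bash
for i in 1; do python3 -m inch '[[[0.2,0.8,2.5],0],[[0.2,0.8,2.5],0],[[0,0,0],0],[[0,0,0],0]]' | grep -E "time|eef|ft"
python3 -c "
from h import *
bar()"; 
python3 -m inch '[[[0.2,0.9,2.5],0],[[0,0,0],0],[[0,0,0],0],[[0,0,0],0]]' | grep -E "time|eef|ft"
python3 -c "
from h import *
bar()"; done
```

```text
time_s: 15.08
eef_pos: [511.6, -41.2, 66.0]
ft_force: [0.3, 0.2, -2.8]
tilt 13.3 bar end rel rim -32.0 prof [47, 49, 51, 49, 48, 48, 50, 48, 34, 9, -1, -1, -2, -1, 0, 1, 2, 1, 2, 2, 1, 2, 3, 4, 5, 8]
time_s: 15.62
eef_pos: [511.8, -40.4, 68.4]
ft_force: [-0.2, -0.2, -2.7]
tilt 14.1 bar end rel rim -34.0 prof [48, 49, 48, 48, 47, 48, 49, 47, 31, 8, -1, -1, -1, -1, 0, 1, 0, 0, 0, 1, 2, 1, 4, 6, 4, 5]
```

```bash
python3 -m inch '[[[0.2,0.9,2.5],0],[[0,0,0],0],[[0,0,0],0],[[0,0,0],0]]' | grep -E "time|eef|ft"
python3 -c "
from h import *
bar()"
python3 -m inch '[[[0.2,0.9,2.5],0],[[0,0,0],0],[[0,0,0],0],[[0,0,0],0]]' | grep -E "time|eef|ft"
python3 -c "
from h import *
bar()"
```

```text
time_s: 16.18
eef_pos: [512.0, -39.4, 70.9]
ft_force: [0.4, 0.5, -1.9]
tilt 14.9 bar end rel rim -34.0 prof [50, 49, 48, 47, 47, 48, 49, 46, 28, 6, -1, -1, -2, -1, 1, 1, 2, 1, 0, 2, 2, 4, 3, 2, 5, 6]
time_s: 16.73
eef_pos: [512.2, -38.6, 73.4]
ft_force: [-0.3, 0.5, -2.2]
tilt 15.8 bar end rel rim -32.0 prof [48, 47, 46, 48, 48, 49, 49, 49, 36, 8, 0, -2, -1, 0, 0, 1, 0, 1, 1, 1, 3, 4, 5, 4, 4, 5]
```

```bash
python3 -m inch '[[[0.2,0.9,2.5],0],[[0,0,0],0],[[0,0,0],0],[[0,0,0],0]]' | grep -E "time|eef|ft"
python3 -c "
from h import *
bar()"
```

```text
time_s: 17.27
eef_pos: [512.4, -37.7, 75.9]
ft_force: [0.3, -0.8, -2.1]
tilt 16.6 bar end rel rim -32.0 prof [47, 47, 49, 50, 50, 49, 49, 48, 35, 9, -1, -1, -1, 0, 0, 1, 3, 2, 0, 2, 4, 3, 4, 2, 2, 4]
```

```bash
python3 -m inch '[[[0.2,1,2.5],0],[[0,0,0],0],[[0,0,0],0],[[0,0,0],0]]' | grep -E "time|eef|ft"
python3 -c "
from h import *
bar()"
python3 -m inch '[[[0.3,1,2.5],0],[[0,0,0],0],[[0,0,0],0],[[0,0,0],0]]' | grep -E "time|eef|ft"
python3 -c "
from h import *
bar()"
python3 -m inch '[[[0.3,1.1,2.5],0],[[0,0,0],0],[[0,0,0],0],[[0,0,0],0]]' | grep -E "time|eef|ft"
python3 -c "
from h import *
bar()"
```

```text
time_s: 17.82
eef_pos: [512.6, -36.7, 78.4]
ft_force: [-0.1, -0.3, -3.1]
tilt 17.5 bar end rel rim -30.0 prof [47, 48, 49, 48, 47, 46, 47, 47, 45, 30, 6, 0, -1, 0, 0, 0, 1, 3, 2, 2, 2, 2, 1, 2, 2, 4]
time_s: 18.38
eef_pos: [512.9, -35.6, 80.9]
ft_force: [0.1, -0.3, -2.4]
tilt 18.4 bar end rel rim -10.0 prof [51, 52, 49, 48, 47, 48, 48, 48, 49, 48, 47, 47, 46, 40, 23, 5, 1, 1, 1, 1, 1, 2, 5, 3, 4, 4]
time_s: 18.92
eef_pos: [513.3, -34.6, 83.5]
ft_force: [1.5, 0.1, -0.3]
tilt 19.2 bar end rel rim 20.0 prof [47, 46, 48, 48, 47, 48, 50, 51, 49, 49, 49, 48, 47, 47, 49, 50, 51, 59, 69, 76, 69, 42, 10, 2, 2, 5]
```

```bash
python3 -m inch '[[[-0.5,-2,-6],0],[[-0.5,-2,-6],0],[[-0.5,-1.6,-6],0],[[0,0,0],0]]' | grep -E "time|eef|ft"
python3 -c "
from h import *
snap('scene','peek',(240,130,400,250),5)
bar(cv2.imread('pics/raw_peek.png'))"
```

```text
time_s: 19.48
eef_pos: [511.3, -40.2, 64.7]
ft_force: [0.2, -0.3, -0.6]
tilt 12.9 bar end rel rim 18.0 prof [48, 47, 49, 49, 48, 46, 48, 50, 50, 47, 47, 49, 49, 49, 48, 48, 54, 68, 76, 87, 83, 40, 5, 2, 3, 8]
```

View pics/peek.png

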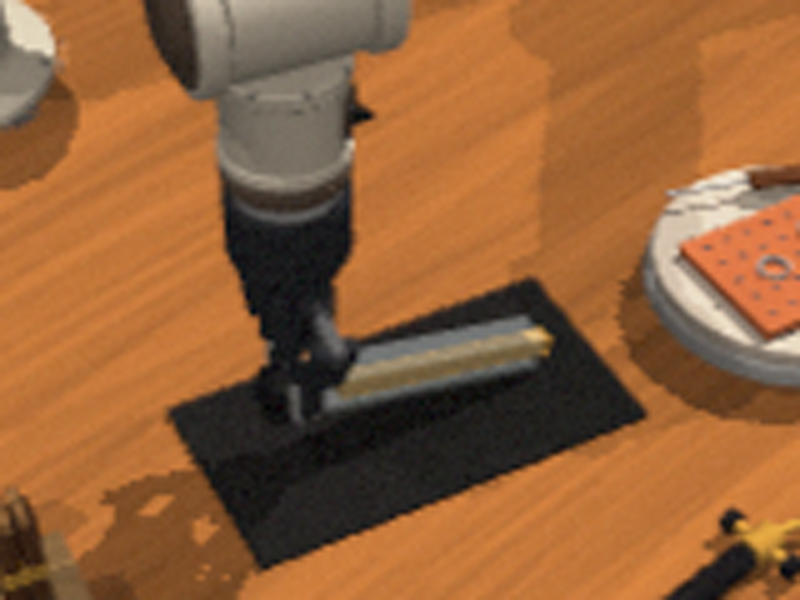

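```bash
python3 -m inch '[[[-0.4,-1.6,-7],0],[[-0.4,-1.4,-7],0],[[-0.3,-1.2,-7],0],[[-0.3,-1,-7],0],[[-0.2,-0.8,-6],0],[[-0.1,-0.6,-4],0],[[0,0,0],0],[[0,0,0],0]]' | grep -E "time|eef|ft|force"
python3 -c "
from h import *
bar()"
```

```text
time_s: 20.52
eef_pos: [509.9, -46.6, 27.2]
ft_force: [-0.2, 0.4, -1.0]
finger_force: 19.8
tilt 0.5 bar end rel rim 18.0 prof [48, 48, 52, 51, 49, 49, 48, 52, 53, 49, 48, 48, 51, 50, 47, 51, 61, 79, 84, 128, 126, 42, 4, 4, 6, 33]
```

```bash
python3 -m inch '[[[0,0,-1.2],0],[[0,0,0],0]]' | grep ft
python3 -m inch '[[[0,0,0],0],[[0,0,0],0],[[0,0,0],0],[[0,0,0],0],[[0,0,0],0]]' 100 | grep -E "time|gap|ft"
python3 -m inch '[[[0,0,10],0],[[0,0,30],0],[[0,0,40],0],[[-30,-30,40],0],[[-50,-30,10],0],[[-50,-30,0],0],[[-50,-30,0],0],[[0,0,0],0]]' | grep -E "time|eef|ft"
python3 -c "
from h import *
a=optics.read_camera('top')[:,:,::-1]; b=optics.read_camera('scene')[:,:,::-1]
f=lambda i,x0,y0:cv2.resize(i[y0:y0+110,x0:x0+100],(400,440),interpolation=cv2.INTER_CUBIC)
cv2.imwrite('pics/fin.png',cv2.hconcat([f(a,245,165),f(b,270,160)]))"
```

```text
ft_force: [-3.9, 0.6, 8.3]
time_s: 21.45
ft_force: [0.4, -0.6, 0.5]
finger_gap: 51.9
time_s: 22.45
eef_pos: [327.9, -168.5, 156.7]
ft_force: [-0.6, 0.1, -0.0]
```

View pics/fin.png

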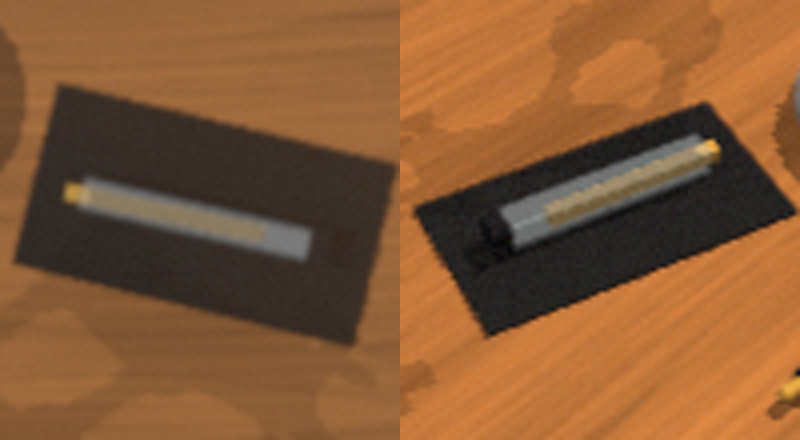

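The final picture shows the tube flat on the mat, clear of every edge. The bar's end (64,193) stands about 15 mm past the rim (82,196), towards the turntable, and the second bar is inside.

```bash
python3 -c "
from station import robot
print(robot.close_job())"
```

```text
the job is handed in; nothing more can be done
None
```

The job is handed in at about 22 s of the 67 s limit: the tube lies flat along the mat, mouth towards the turntable and let go, with the first bar peeking out about 15 mm (measured in the last picture) and the second bar still inside; I met no contact with the other things, and the hand-in gave no verdict.

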